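# Bed two flat bars in the feed tray and set its side guide

## Robot

A 7-joint arm with a two-finger parallel gripper is mounted at the origin on the work surface; the furniture and walls round the work are solid. World frame = base frame: x ahead of the robot, y to its left, z up, the work surface at z = 0. Lengths are in mm, angles in rad, forces in N, time in s.
With the tool pointing down it reaches from about 425 to 875 mm from the base axis. Payload 4.7 kg.
Tool frame: the origin (TCP) lies between the finger pads; the fingertips stand 22 mm ahead of it and the grasp point (between the pads) lies 3 mm ahead of it; x points along the fingers, y is the direction in which the jaws open and shut, and the axes are right-handed (so a half turn about x gives the same grasp; the last joint's range is limited). The gripper opens to 85 mm and grips with 20 to 120 N. Pads are 22 mm wide; open, the fingers measure 114 mm over their backs; the gripper's body (76 mm by 85 mm) begins 54 mm behind the grasp point. The pads swing forward as they close: fully open they stand 13 mm farther back than shut.
Start: joints at [-1.168, 0.321, -0.07, 1.45, 0.023, 1.371, -0.057], TCP at [246.427, 601.495, 253.349] pointing down, gripper open.
Joint ranges: [-2.86, 2.86], [-0.3, 2.09], [-1.38, 1.24], [0.06, 2.45], [-1.56, 4.7], [0.09, 2.05], [-2.69, 2.69]. Speed limits (rad/s): [2.57, 2.57, 3.14, 3.14, 3.14, 3.14, 3.14].

## Interface

Orientations are given as a unit quaternion [x, y, z, w].
In Python, from rig import * gives the robot as it stands. The module is installed in compiled form; this text tells all that it offers.
- The arm moves only by the tool send_rows, never from a script. Its argument "series" is a list of rows, each a list of 7 numbers: the shift along the tool's x, y, z in mm, then the turn, a rotation vector about the tool's x, y, z in rad, then the closure in counts, from 0 (fully open) to 255 (shut). In form: [[dx, dy, dz, ax, ay, az, grip], ...]. A call has 1 to 10 rows; each row is the pose to reach, as a shift and turn from the pose commanded when the call began, along the tool's axes at that moment; what a row does not reach only later rows make up. A row lasts 1/10 s, in which the tool goes at most 50 mm and 8.59 degrees, less where a joint would pass 70% of its speed; a pose out of reach is approached as far as the arm can. A call with a gripper value outside its range is refused whole. The fingers move at their own pace and stop on an object; "grip_force" is the grip in N (left out, the last holds). Time passes only in rows, so rows that repeat a pose let the fingers close. It gives the time, the measured TCP pose, the force and the opening at its end, in the units of the state.
- read_state(): the state, without advancing time (a new reading comes with each control period).
- snapshot(name): name is "side" or "top" or "wrist"; returns a dict with "color" (400x640x3 uint8, red, green, blue), "vfov" (degrees; the focal length in pixels is half the picture's height over the tangent of half this angle, whatever the lens; pixels are square), "cx", "cy" (the principal point, pixels), "world_from_camera" (4x4, takes a point from camera to world coordinates). Camera axes: x right, y up, looking along -z (the intrinsics and any distortion apply to the point x, -y, -z); pixel columns grow to the right and rows downward; lengths in mm; the calibration is good to about 2 mm. A picture is of the moment at which its call begins. There is no depth.
- sign_off(): hands the job in, once; it reports no verdict.
The state is a dict: "clock": time; "joints": joint angles; "qd": joint speeds; "tau": joint torques, N m; "eef_pos": TCP position; "eef_rot": TCP orientation; "wrist_force": force on the tool from outside, world axes, zero at the start; "torque": the same for the moment, N m; "opening": opening from 0.0 (shut) to 1.0 (fully open).
Only numpy, scipy, OpenCV 4.12 (cv2) and the standard library are available. Lean on these libraries where they do the work, as an engineer would, in place of code of your own. Each camera call takes 0.05 s, during which the arm holds its last target.

## Task

Two flat bars have hung up half-way down the slanted grey feed tray. Without lifting them out, push each one down the slope until its end sits squarely against the back stop. Then, by its red tab, slide the side guide in until it nips the two bars together against the fence, back it off by 3 to 4 mm so that the bars are free to run again, and let go; leave the other things on the bench alone.

Things in the scene. Friction and masses are not known exactly. Their poses are not given: they have to be found in the camera images.
- tray: Fixed grey sheet-metal feed tray on four legs, 275 x 196 mm. Origin on the floor's upper face; x runs down the 14 deg slope, y across to the fence, z square to the floor. Open high end at x -140 mm, face of the back stop at x 135 (16 mm tall over the floor). Fence along the +y side: inner face y 71, 15 mm tall. The side guide runs along the -y side.
- bar_1_mid (a point): rusty flat steel bar, 122 mm long (its own y axis, either way round), 40 wide (x), 10 thick (z), about 0.3 kg. The point is its centre, half-way up. Lies flat on the tray's sloping floor, on the fence side, a little askew and held by friction short of the back stop; it does not slide by itself. Fully home its centre is at tray x 74 mm. Push it at its uphill end face.
- bar_2_mid (a point): rusty flat steel bar, 122 mm long (its own y axis, either way round), 40 wide (x), 10 thick (z), about 0.3 kg. The point is its centre, half-way up. Lies flat on the tray's sloping floor, on the side guide's side, a little askew and held by friction short of the back stop; it does not slide by itself. Fully home its centre is at tray x 74 mm. Push it at its uphill end face.
- side_guide (a joint): travel of the side guide across the tray in m: 0 wide open, grows towards the fence (tray +y), to 0.07. Clear width from fence to guide is 142 mm minus this, so it nips the two bars at about 0.062. Friction about 1 N, stays where left; pushing bars sideways adds up to about 6 N, then it comes up hard. Guide bar: tray x -75 to 130 mm, 14 mm tall, its face 12.5 mm towards +y of the tab's point.
- guide_tab (a point): centre of the red grip of the upright tab on the side guide; axes as the tray's. Grip 11.5 mm thick (y), 32 mm long (x), from 12 mm below to 12 mm above this point (z); 37 mm over the tray's floor, room under it for fingertips. Moves with the guide, whose two thumb nuts (21 mm tall) sit at tray x -50 and 105.
- screwdriver_flat: black-handled screwdriver, 200 mm long, lying; bystander, leave alone
- screw_bin: small yellow bin of screws, 47 x 65 mm, 44 mm tall; bystander, leave alone
- marker: black and red marker pen, 120 mm long, lying; bystander, leave alone

How it is judged:
By the outcome, as a careful person would: the job done as asked, in the order asked, and still so for the second after the job is handed in, with the robot touching nothing.
It also fails if it takes over 48 s, if anything falls off the work surface, if the arm or the gripper's body presses on something with over 40 N, if the wrist force passes 120 N, or if a joint passes its speed limit or range.

## Working session

There is one attempt and no reset: what is moved stays moved. The work goes in short steps, Python scripts to look and compute and a tool call to move; the robot and the scene stay as the last step left them, time stands still between calls to the robot, and variables do not carry over. Pictures are saved under pics/ and viewed, and the job is handed in when it is done.

Besides the shell and the picture viewer there is one more tool, called as name(argument=value, ...), one argument or row to a line, values as JSON. send_rows: Moves the arm, as the interface text tells. Its arguments: {"type":"object","properties":{"series":{"type":"array"},"grip_force":{"type":"number"}},"required":["series"]}

```bash
mkdir -p pics
cat > h.py <<'E'
from rig import *
import numpy as np, cv2
def snap(n,f):
    s=snapshot(n); cv2.imwrite('pics/'+f,s['color'][:,:,::-1]); 
    np.save('pics/'+f+'.npy',{k:v for k,v in s.items()},allow_pickle=True); return s
def load(f): return np.load('pics/'+f+'.npy',allow_pickle=True).item()
E
python3 - <<'E'
from h import *
for n in ["side","top","wrist"]:
    s=snap(n,n+'0.png'); print(n,{k:(v if k!='color' else 0) for k,v in s.items()})
print(read_state())
E
```

```text
side {'color': 0, 'vfov': 48.91159992468036, 'cx': 317.0078259729682, 'cy': 208.14357098067225, 'world_from_camera': array([[-9.90167378e-01,  7.03883066e-02, -1.20888585e-01,
         3.57234197e+02],
       [-1.38646171e-01, -3.78928895e-01,  9.14980946e-01,
         1.02854984e+03],
       [ 1.85957813e-02,  9.22745024e-01,  3.84962100e-01,
         5.64547585e+02],
       [ 0.00000000e+00,  0.00000000e+00,  0.00000000e+00,
         1.00000000e+00]])}
top {'color': 0, 'vfov': 57.197765573111226, 'cx': 316.03037661113206, 'cy': 197.0788774778198, 'world_from_camera': array([[ 6.06349159e-03,  9.99246504e-01, -3.83361201e-02,
         4.46676015e+02],
       [-9.99375581e-01,  4.72086243e-03, -3.50165887e-02,
        -1.03644595e+02],
       [-3.48092243e-02,  3.85245051e-02,  9.98651181e-01,
         9.54118509e+02],
       [ 0.00000000e+00,  0.00000000e+00,  0.00000000e+00,
         1.00000000e+00]])}
wrist {'color': 0, 'vfov': 63.81348064135908, 'cx': 318.93963823912986, 'cy': 202.37435298755784, 'world_from_camera': array([[ 3.80038332e-01, -8.76203837e-01, -2.96374260e-01,
    
[... 251 characters left out ...]
         1.00000000e+00]])}
{'clock': 0.15, 'joints': array([-1.16787459,  0.32164677, -0.07010879,  1.45141074,  0.02260085,
        1.37075642, -0.05686249]), 'qd': array([ 0.00038395, -0.00304505, -0.00025454, -0.00429074,  0.00118137,
       -0.00106291,  0.00095031]), 'tau': array([-2.72766338e-04, -4.94097626e+01, -3.83065436e-01, -3.14682877e+01,
        1.29765997e-02,  8.33099533e-03,  5.46125150e-06]), 'eef_pos': array([246.30140764, 601.13142597, 252.47074494]), 'eef_rot': array([ 0.13607321,  0.69386243, -0.13707744,  0.69372098]), 'wrist_force': array([-0.3285778 ,  0.54295123, -0.59683791]), 'torque': array([-0.01277171,  0.03461601, -0.02756846]), 'opening': 1.001098033428533}
```

View pics/side0.png

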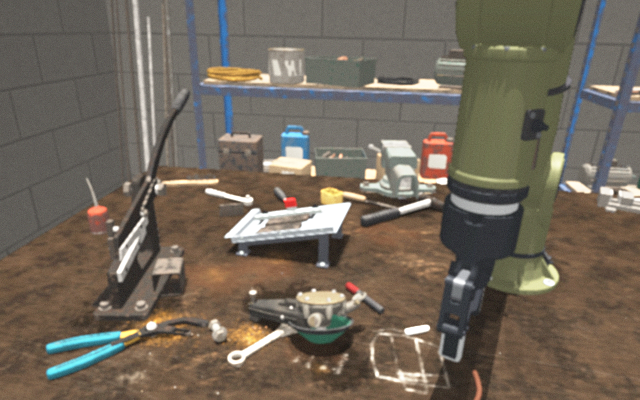

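View pics/top0.png

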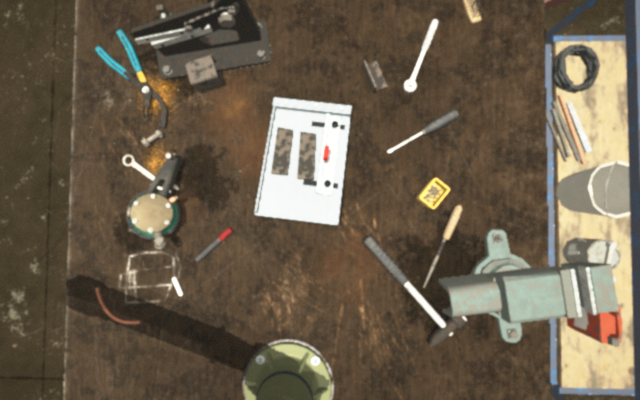

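View pics/wrist0.png

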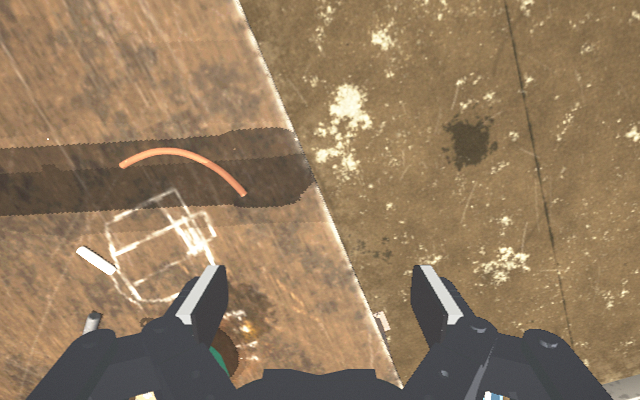

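Run:
```python
from h import *
a=load('top0.png')['color'][80:240,230:370,::-1]; cv2.imwrite('pics/t0z.png',cv2.resize(a,None,fx=3.7,fy=3.7,interpolation=cv2.INTER_CUBIC))
a=load('side0.png')['color'][170:280,215:365,::-1]; cv2.imwrite('pics/s0z.png',cv2.resize(a,None,fx=5,fy=5,interpolation=cv2.INTER_CUBIC))
```

```text
(no output)
```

View pics/t0z.png

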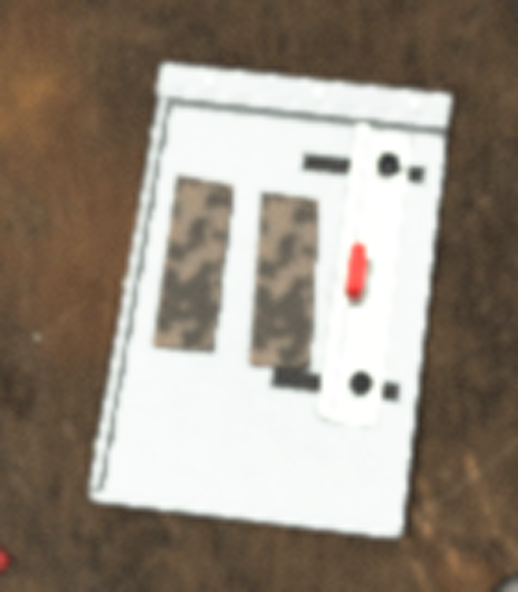

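View pics/s0z.png

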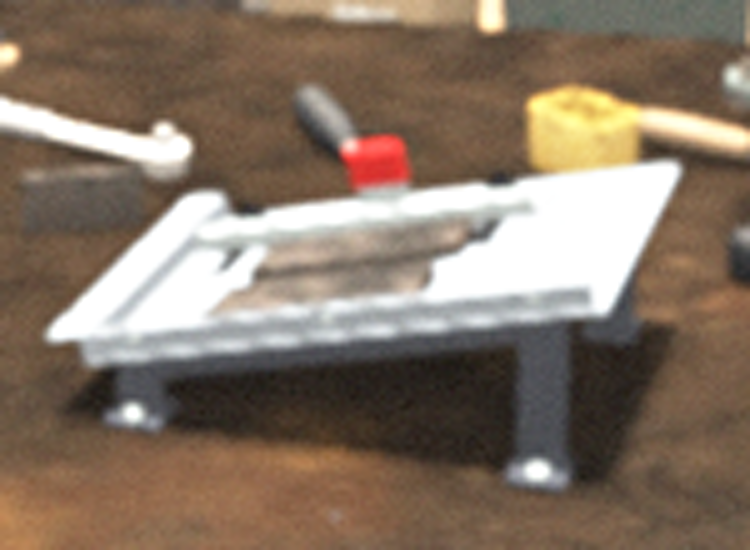

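```bash
cat >> h.py <<'E'
from scipy.spatial.transform import Rotation as Rn
from scipy.optimize import least_squares
def proj(s,P):
    T=np.linalg.inv(s['world_from_camera']); p=T[:3,:3]@np.asarray(P)+T[:3,3]
    f=200/np.tan(np.radians(s['vfov']/2)); return np.array([s['cx']+f*p[0]/-p[2], s['cy']-f*p[1]/-p[2]])
def ray(s,u,v):
    f=200/np.tan(np.radians(s['vfov']/2)); d=s['world_from_camera'][:3,:3]@np.array([(u-s['cx'])/f,-(v-s['cy'])/f,-1]); return s['world_from_camera'][:3,3],d/np.linalg.norm(d)
def Rt(yaw): return Rn.from_euler('ZY',[yaw,np.radians(14)]).as_matrix()
E
python3 - <<'E'
from h import *
t=load('top0.png'); s=load('side0.png')
tz=lambda u,v:(u/3.7+230-.5+.135,v/3.7+80-.5+.135); sz=lambda u,v:(u/5+215-.4,v/5+170-.4)
# label, cam, px, tray pt func(params: tabx, q, yR)
obs=[(t,tz(92,498),lambda p:(-140,73,7)),(t,tz(403,537),lambda p:(-140,p[6],0)),
(s,sz(682,163),lambda p:(-140,p[6],0)),(s,sz(597,305),lambda p:(-140,73,7)),
(t,tz(357,271),lambda p:(p[4],p[5],37)),(s,sz(376,162),lambda p:(p[4],p[5],37)),
(t,tz(170,102),lambda p:(135,71,0)),
(t,tz(389,164),lambda p:(105,p[7],18)),(t,tz(361,384),lambda p:(-50,p[7],18))]
def f(p):
    R=Rt(p[3]); return np.concatenate([proj(c,R@np.array(g(p))+p[:3])-np.array(px) for c,px,g in obs])
r=least_squares(f,[480,-90,70,-.15,25,-84,-123,-90],x_scale=[10,10,10,.1,10,10,10,10])
print(np.round(r.x,3)); print(np.round(r.fun.reshape(-1,2),1))
E
```

```text
[ 5.65825e+02 -2.03380e+01  6.90360e+01 -1.27000e-01  1.83590e+01
 -7.42000e+01 -1.24609e+02 -8.48110e+01]
[[-0.4 -1.4]
 [ 0.2  0.1]
 [-0.7  0.3]
 [-0.2 -1.7]
 [ 0.3  0. ]
 [ 0.2  1.1]
 [-0.3  2. ]
 [ 0.3  0.1]
 [-0.3  0.1]]
```

```bash
cat >> h.py <<'E'
O=np.array([565.8,-20.3,69.0]); YAW=-.127
import json,os
if os.path.exists('tray.json'):
    d=json.load(open('tray.json')); O=np.array(d['O']); YAW=d['YAW']
def Rtool(sgn=1,yaw=None):
    R=Rt(YAW if yaw is None else yaw); x=-R[:,2]; y=sgn*R[:,1]; return np.column_stack([x,y,np.cross(x,y)])
def tray2w(p): return Rt(YAW)@np.array(p)+O
def w2tray(p): return Rt(YAW).T@(np.array(p)-O)
def rel(p,R,st=None):
    st=st or read_state(); R0=Rn.from_quat(st['eef_rot']).as_matrix()
    return np.round(R0.T@(np.array(p)-st['eef_pos']),1),np.round(Rn.from_matrix(R0.T@R).as_rotvec(),4)
def tcp(): return np.round(w2tray(read_state()['eef_pos']),1)
E
python3 - <<'E'
from h import *
st=read_state(); print(np.round(Rn.from_quat(st['eef_rot']).as_matrix(),3))
for s in (1,-1):
    R=Rtool(s); print(rel([450,0,300],R), rel(tray2w([-60,0,230]),R))
print(tray2w([-60,0,230]))
E
```

```text
[[-0.     0.379  0.925]
 [-0.001  0.925 -0.379]
 [-1.    -0.001  0.   ]]
(array([ -46.8, -479.1,  416.3]), array([-0.2606,  0.2428, -0.0305])) (array([ -53.5, -454.7,  528.7]), array([-0.2606,  0.2428, -0.0305]))
(array([ -46.8, -479.1,  416.3]), array([ 2.8598, -0.0442, -0.351 ])) (array([ -53.5, -454.7,  528.7]), array([ 2.8598, -0.0442, -0.351 ]))
[563.2450363  -19.97376377 306.68333078]
```

send_rows(
  series=[
    [-10,-40,30,0,0,0,255],
    [-20,-85,65,0,0,0,255],
    [-30,-130,100,0,0,0,255],
    [-40,-170,140,-0.05,0.05,0,255],
    [-50,-210,175,-0.1,0.1,0,255],
    [-60,-250,210,-0.15,0.15,-0.01,255],
    [-70,-290,245,-0.2,0.2,-0.02,255],
    [-70,-330,280,-0.26,0.24,-0.03,255],
    [-70,-370,315,-0.26,0.243,-0.03,255],
    [-70,-410,350,-0.26,0.243,-0.03,255],
  ],
)

```text
clock: 1.15
eef_pos: [400.7, 130.1, 322.7]
eef_rot: [0.051, 0.786, -0.039, 0.615]
wrist_force: [1.8, 0.6, -0.5]
opening: 0.0
```

Run:
```python
from h import *
print(read_state()['clock'],read_state()['eef_pos'],rel(tray2w([20,0,240]),Rtool(1)))
```

```text
1.15 [400.7123126  130.09392301 322.70212419] (array([ -38.3, -128. ,  258.8]), array([-0.0006,  0.0003, -0.0024]))
```

send_rows(
  series=[
    [-6,-20,40,0,0,0,255],
    [-12,-40,80,0,0,0,255],
    [-18,-60,120,0,0,0,255],
    [-24,-80,160,0,0,0,255],
    [-30,-100,200,0,0,0,255],
    [-36,-120,240,0,0,0,255],
    [-38,-128,259,0,0,0,255],
    [-38,-128,259,0,0,0,255],
    [-38,-128,259,0,0,0,255],
  ],
)

```text
clock: 2.05
eef_pos: [642.1, -27.8, 295.9]
eef_rot: [0.051, 0.787, -0.039, 0.614]
wrist_force: [-0.3, 0.2, 0.3]
opening: -0.004
```

Run:
```python
from h import *
snap('wrist','w1.png');print(read_state()['clock'],read_state()['eef_pos'],tcp())
```

```text
2.1 [641.85376698 -27.12229311 296.55143477] [ 19.    2.9 239.3]
```

View pics/w1.png

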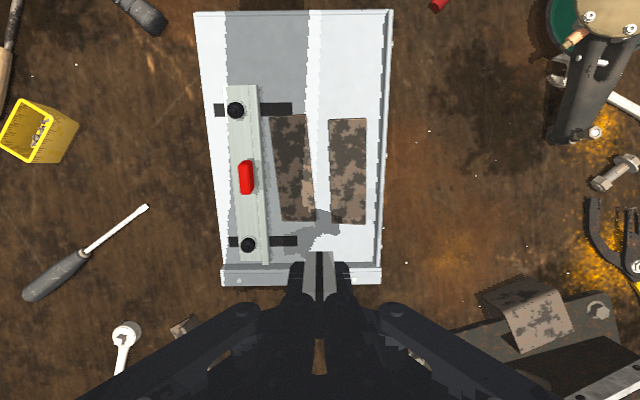

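Run:
```python
from h import *
a=load('w1.png')['color'][0:295,185:405,::-1]; cv2.imwrite('pics/w1a.png',cv2.resize(a[:150],None,fx=3.6,fy=3.6,interpolation=cv2.INTER_CUBIC)); cv2.imwrite('pics/w1b.png',cv2.resize(a[145:],None,fx=3.6,fy=3.6,interpolation=cv2.INTER_CUBIC))
```

```text
(no output)
```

View pics/w1a.png

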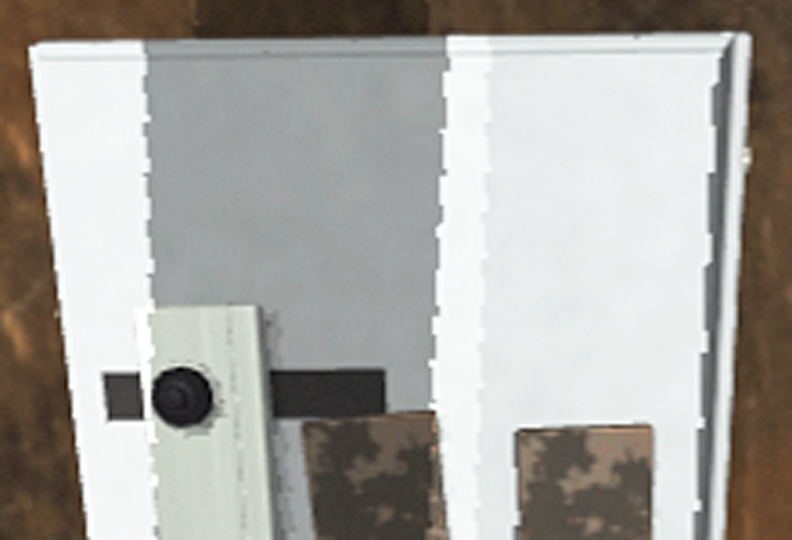

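View pics/w1b.png

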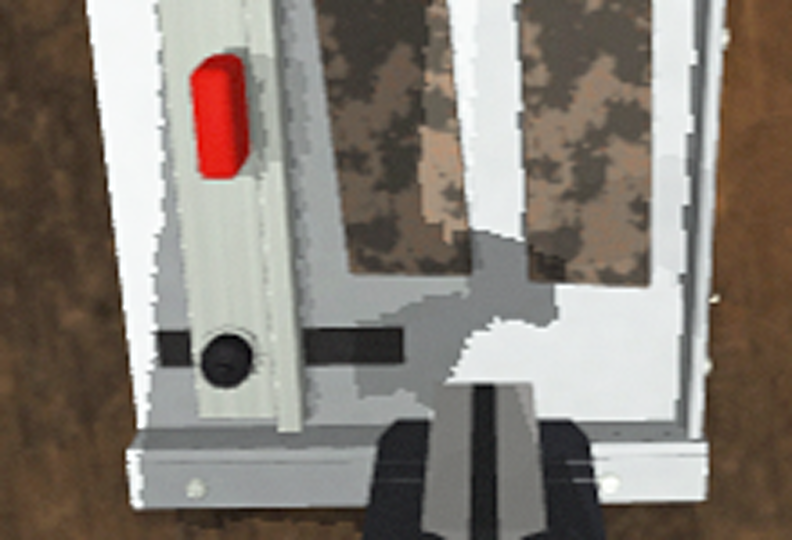

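```bash
cat > fit.py <<'E'
from h import *
t=load('top0.png'); s=load('side0.png'); w=load('w1.png')
tz=lambda u,v:(u/3.7+230-.37,v/3.7+80-.37); sz=lambda u,v:(u/5+215-.4,v/5+170-.4)
wa=lambda u,v:(u/3.6+185-.36,v/3.6-.36); wb=lambda u,v:(u/3.6+185-.36,v/3.6+145-.36)
def bar(i,sx,sy):
    def g(p):
        x,y,a=p[i:i+3]; c,n=np.cos(a),np.sin(a); dx,dy=61*sx,20*sy
        return (x+c*dx-n*dy,y+n*dx+c*dy,10)
    return g
obs=[(t,tz(403,537),lambda p:(-140,p[6],0)),(s,sz(682,163),lambda p:(-140,p[6],0)),
(t,tz(357,271),lambda p:(p[4],p[5],40)),(s,sz(376,162),lambda p:(p[4],p[5],37)),
(t,tz(389,164),lambda p:(105,p[7],18)),(t,tz(361,384),lambda p:(-50,p[7],18)),
(w,wa(30,47),lambda p:(-140,p[6],0)),(w,wa(737,36),lambda p:(-140,71,15)),(w,wb(693,443),lambda p:(135,71,15.5)),
(w,wb(140,447),lambda p:(135,p[6],16)),
(w,wa(184,396),lambda p:(-50,p[7],18)),(w,wb(227,357),lambda p:(105,p[7],18)),(w,wb(219,117),lambda p:(p[4],p[5],40)),
(w,wa(515,430),bar(8,-1,-1)),(w,wa(652,425),bar(8,-1,1)),(w,wb(652,285),bar(8,1,1)),(w,wb(529,280),bar(8,1,-1)),
(w,wa(302,422),bar(11,-1,-1)),(w,wa(436,412),bar(11,-1,1)),(w,wb(470,273),bar(11,1,1)),(w,wb(350,273),bar(11,1,-1)),
(t,tz(176,177),bar(8,1,1)),(t,tz(233,185),bar(8,1,-1)),(t,tz(154,347),bar(8,-1,1)),(t,tz(214,352),bar(8,-1,-1)),
(t,tz(262,193),bar(11,1,1)),(t,tz(318,200),bar(11,1,-1)),(t,tz(250,363),bar(11,-1,1))]
def f(p):
    R=Rt(p[3]); return np.concatenate([proj(c,R@np.array(g(p))+p[:3])-np.array(px) for c,px,g in obs])
r=least_squares(f,[565,-20,70,-.127,18,-74,-123,-90,20,40,0,20,-20,0],x_scale=[10,10,10,.1,10,10,10,10,10,10,.1,10,10,.1],loss='soft_l1')
print(np.round(r.x,3)); print(np.round(r.fun.reshape(-1,2),1).tolist())
json.dump({'O':list(r.x[:3]),'YAW':r.x[3]},open('tray.json','w'))
E
python3 fit.py
```

```text
[ 5.65665e+02 -1.91420e+01  6.73320e+01 -1.16000e-01  1.64220e+01
 -7.43210e+01 -1.21058e+02 -8.38070e+01  2.16220e+01  3.39040e+01
  3.20000e-02  1.76320e+01 -2.72460e+01  6.50000e-02]
[[-1.1, -0.6], [-1.3, 1.2], [-0.3, 0.1], [0.5, 1.7], [-1.0, -0.2], [-1.0, -0.2], [0.3, 2.4], [0.3, -0.9], [-0.4, -2.6], [-4.0, -1.3], [-0.7, -0.1], [-0.1, 1.8], [-0.2, 0.2], [0.1, -0.1], [-0.4, -0.4], [-0.6, -0.4], [-0.1, 2.4], [-0.2, -0.2], [0.1, -0.4], [0.0, -0.2], [-0.3, 2.3], [-0.7, -0.2], [-0.1, -1.0], [-1.1, 0.2], [-0.7, 0.3], [-0.6, -0.0], [0.5, -1.1], [-1.1, 0.8]]
```

Run:
```python
from h import *
print(tcp(),[rel(tray2w(p),Rtool(1)) for p in ([-85,32.5,100],[-85,32.5,26])])
```

```text
[ 18.9   0.9 240.9] [(array([ 141.2,   29.8, -104.1]), array([-0.0104, -0.0007, -0.0052])), (array([ 215.2,   29.4, -104. ]), array([-0.0104, -0.0007, -0.0052]))]
```

send_rows(
  series=[
    [20,10,-40,-0.01,0,-0.005,255],
    [45,20,-75,-0.01,0,-0.005,255],
    [80,30,-104,-0.01,0,-0.005,255],
    [125,30,-104,-0.01,0,-0.005,255],
    [165,30,-104,-0.01,0,-0.005,255],
    [185,29,-104,-0.01,0,-0.005,255],
    [200,29,-104,-0.01,0,-0.005,255],
    [209,29,-104,-0.01,0,-0.005,255],
    [209,29,-104,-0.01,0,-0.005,255],
    [209,29,-104,-0.01,0,-0.005,255],
  ],
)

```text
clock: 3.1
eef_pos: [496.7, 20.8, 120.1]
eef_rot: [0.046, 0.786, -0.036, 0.615]
wrist_force: [-0.1, 0.4, 0.5]
opening: 0.0
```

Run:
```python
from h import *
snap('side','s2.png');snap('wrist','w2.png');print(read_state()['clock'],read_state()['wrist_force'],tcp(),rel(tray2w([0,32.5,26]),Rtool(1)))
a=load('s2.png')['color'][170:280,215:365,::-1]; cv2.imwrite('pics/s2z.png',cv2.resize(a,None,fx=5,fy=5,interpolation=cv2.INTER_CUBIC))
```

```text
3.2 [ 0.04906977 -0.36498851  1.47329109] [-83.5  31.5  33.7] (array([ 7.9,  1.1, 83.5]), array([-0.001 ,  0.0025, -0.0003]))
```

View pics/s2z.png

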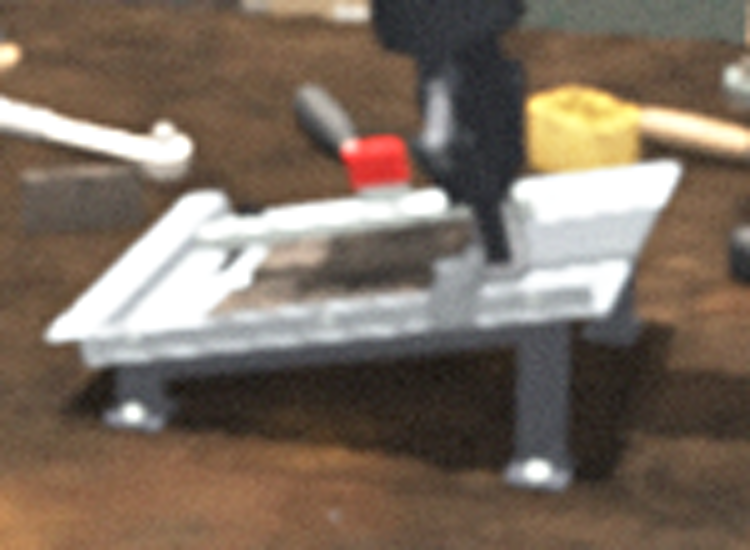

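View pics/w2.png

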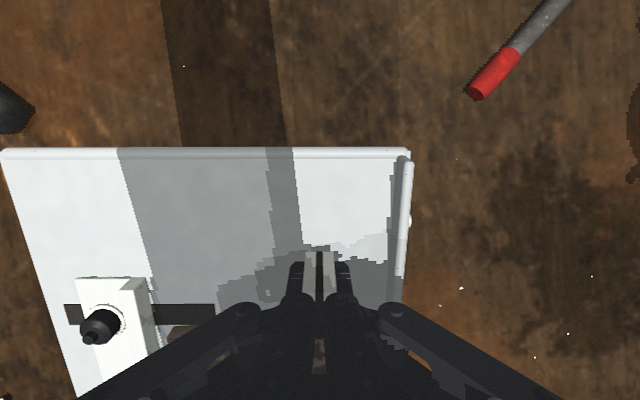

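send_rows(
  series=[
    [4,1,0,0,0,0,255],
    [7,1,0,0,0,0,255],
    [7,1,0,0,0,0,255],
    [7,1,10,0,0.002,0,255],
    [7,1,15,0,0.002,0,255],
    [7,1,20,0,0.002,0,255],
    [7,1,25,0,0.002,0,255],
    [7,1,30,0,0.002,0,255],
    [7,1,35,0,0.002,0,255],
    [7,1,40,0,0.002,0,255],
  ],
)

```text
clock: 4.2
eef_pos: [532.8, 17.3, 102.6]
eef_rot: [0.046, 0.788, -0.036, 0.613]
wrist_force: [-1.8, 0.7, 2.2]
opening: -0.002
```

Run:
```python
from h import *
snap('side','s3.png');snap('top','t3.png');print(read_state()['clock'],read_state()['wrist_force'],tcp())
a=load('s3.png')['color'][170:280,215:365,::-1]; b=load('t3.png')['color'][85:235,240:355,::-1]
c=cv2.resize(a,(600,440),interpolation=cv2.INTER_CUBIC); cv2.imwrite('pics/s3z.png',c)
cv2.imwrite('pics/t3z.png',cv2.resize(b,None,fx=3.7,fy=3.7,interpolation=cv2.INTER_CUBIC))
```

```text
4.3 [-1.19838326  0.59107589  0.28821771] [-43.7  32.3  25.3]
```

View pics/s3z.png

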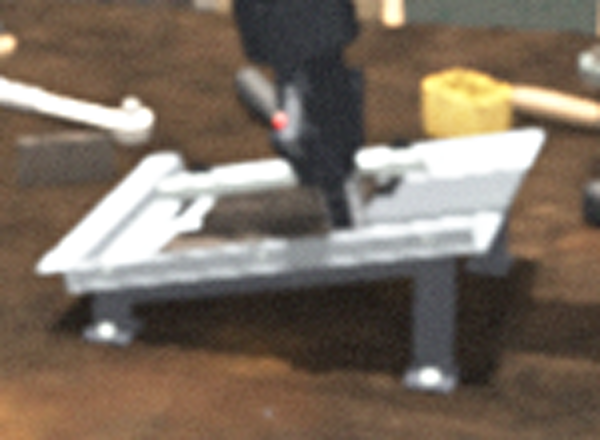

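View pics/t3z.png

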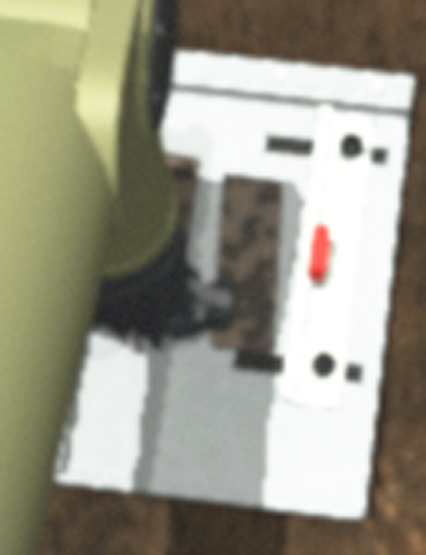

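send_rows(
  series=[
    [0,0,5,0,0,0,255],
    [0,0,10,0,0,0,255],
    [0,0,15,0,0,0,255],
    [0,0,20,0,0,0,255],
    [0,0,25,0,0,0,255],
    [0,0,30,0,0,0,255],
    [0,0,34,0,0,0,255],
    [0,0,37,0,0,0,255],
    [0,0,38,0,0,0,255],
  ],
)

```text
clock: 5.2
eef_pos: [569.6, 12.9, 93.3]
eef_rot: [0.046, 0.787, -0.036, 0.614]
wrist_force: [-0.5, 0.1, 2.0]
opening: -0.001
```

Run:
```python
from h import *
print(read_state()['clock'],read_state()['wrist_force'],tcp())
```

```text
5.2 [-0.52429405  0.06057773  2.03338802] [-6.1 32.3 25.3]
```

send_rows(
  series=[
    [0,0,2,0,0,0,255],
    [0,0,4,0,0,0,255],
    [0,0,5,0,0,0,255],
    [0,0,6,0,0,0,255],
    [0,0,7,0,0,0,255],
    [0,0,7,0,0,0,255],
  ],
)

```text
clock: 5.8
eef_pos: [576.3, 12.2, 91.6]
eef_rot: [0.046, 0.787, -0.036, 0.614]
wrist_force: [-1.0, -0.2, 0.5]
opening: 0.001
```

Run:
```python
from h import *
print(read_state()['clock'],read_state()['wrist_force'],tcp())
```

```text
5.8 [-0.98493372 -0.19500416  0.47167173] [ 0.9 32.3 25.3]
```

send_rows(
  series=[
    [0,0,1,0,0,0,255],
    [0,0,2,0,0,0,255],
    [0,0,3,0,0,0,255],
    [0,0,3,0,0,0,255],
  ],
)

```text
clock: 6.2
eef_pos: [578.8, 11.9, 91.0]
eef_rot: [0.046, 0.787, -0.036, 0.614]
wrist_force: [-2.5, 0.4, 1.7]
opening: 0.002
```

Run:
```python
from h import *
snap('side','s4.png');print(read_state()['clock'],read_state()['wrist_force'],tcp())
a=load('s4.png')['color'][170:280,215:365,::-1]
c=cv2.resize(a,(750,550),interpolation=cv2.INTER_CUBIC); cv2.imwrite('pics/s4z.png',c)
```

```text
6.25 [-2.22080504  0.58916563  1.58937542] [ 3.5 32.3 25.3]
```

View pics/s4z.png

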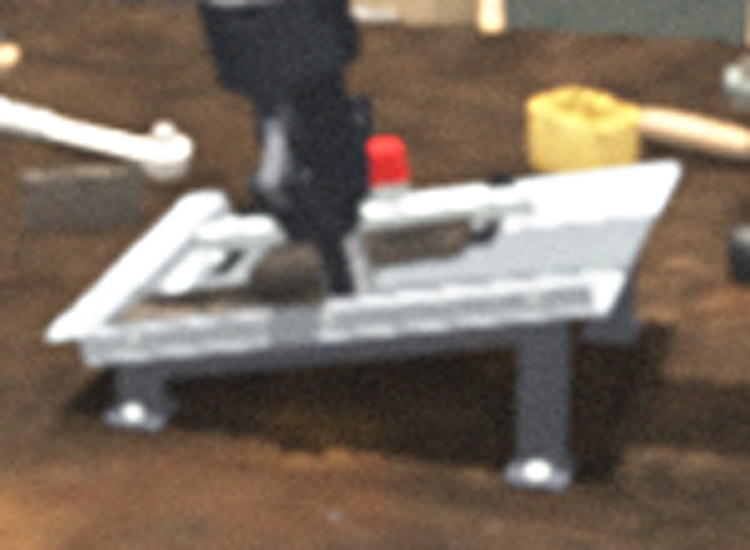

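Bar 1's far end is close to the stop (about zoomed 110,320) but there is no clear stop force yet; I'll creep on.

send_rows(
  series=[
    [0,0,1,0,0,0,255],
    [0,0,2,0,0,0,255],
    [0,0,2,0,0,0,255],
  ],
)

```text
clock: 6.55
eef_pos: [579.0, 11.8, 91.0]
eef_rot: [0.046, 0.789, -0.036, 0.612]
wrist_force: [-7.9, 0.4, 7.3]
opening: 0.003
```

Run:
```python
from h import *
print(read_state()['clock'],read_state()['wrist_force'],tcp())
```

```text
6.55 [-7.93745704  0.43221357  7.33938253] [ 3.6 32.3 25.3]
```

send_rows(
  series=[
    [0,0,1,0,0,0,255],
    [0,0,2,0,0,0,255],
    [0,0,2,0,0,0,255],
  ],
)

```text
clock: 6.85
eef_pos: [579.1, 11.9, 91.0]
eef_rot: [0.046, 0.79, -0.036, 0.61]
wrist_force: [-12.0, 1.2, 11.9]
opening: -0.004
```

Run:
```python
from h import *
print(read_state()['clock'],read_state()['wrist_force'],tcp(),read_state()['eef_rot'],rel(tray2w([-85,-30,26]),Rtool(1)))
```

```text
6.85 [-11.98903109   1.18163889  11.86849932] [ 3.8 32.3 25.3] [ 0.04617762  0.79019728 -0.03564669  0.61006983] (array([  0.3, -62.4, -88.7]), array([-0.0009, -0.0115, -0.0002]))
```

send_rows(
  series=[
    [0,0,-10,0,0,0,255],
    [-10,0,-25,0,0,0,255],
    [-30,-10,-50,0,0,0,255],
    [-30,-35,-80,0,0,0,255],
    [-30,-62,-88,0,0,0,255],
    [-15,-63,-88,0,0,0,255],
    [-5,-63,-88,0,0,0,255],
    [0,-63,-88,0,0,0,255],
    [0,-63,-88,0,0,0,255],
  ],
)

```text
clock: 7.75
eef_pos: [491.1, -40.2, 111.2]
eef_rot: [0.045, 0.787, -0.036, 0.614]
wrist_force: [0.1, -1.0, 5.0]
opening: -0.003
```

Run:
```python
from h import *
snap('top','t5.png');print(read_state()['clock'],read_state()['wrist_force'],tcp(),rel(tray2w([-85,-30,26]),Rtool(1)))
b=load('t5.png')['color'][85:235,240:355,::-1]
cv2.imwrite('pics/t5z.png',cv2.resize(b,None,fx=3.7,fy=3.7,interpolation=cv2.INTER_CUBIC))
```

```text
7.8 [-0.60014861  0.50050985  3.4615916 ] [-80.1 -29.5  25.2] (array([-0.8, -0.5, -4.9]), array([ 0.0007, -0.0023,  0.0008]))
```

View pics/t5z.png

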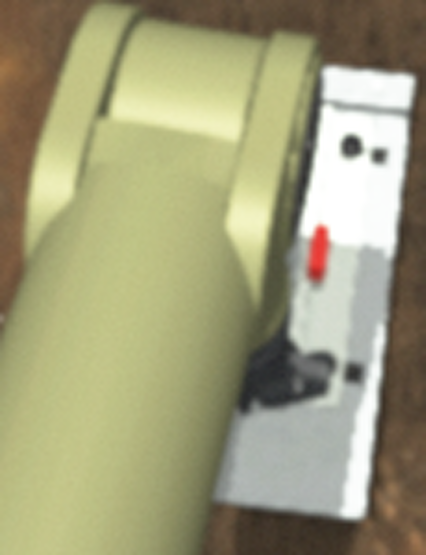

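send_rows(
  series=[
    [-1,-1.5,10,0,-0.002,0,255],
    [-1,-1.5,19,0,-0.002,0,255],
    [-1,-1.5,26,0,-0.002,0,255],
    [-1,-1.5,33,0,-0.002,0,255],
    [-1,-1.5,40,0,-0.002,0,255],
    [-1,-1.5,47,0,-0.002,0,255],
    [-1,-1.5,54,0,-0.002,0,255],
    [-1,-1.5,61,0,-0.002,0,255],
    [-1,-1.5,67,0,-0.002,0,255],
    [-1,-1.5,71,0,-0.002,0,255],
  ],
)

```text
clock: 8.8
eef_pos: [559.8, -50.9, 94.9]
eef_rot: [0.046, 0.787, -0.036, 0.615]
wrist_force: [-0.7, 0.7, 0.5]
opening: -0.0
```

Run:
```python
from h import *
snap('side','s6.png');print(read_state()['clock'],read_state()['wrist_force'],tcp())
a=load('s6.png')['color'][170:280,215:365,::-1]
c=cv2.resize(a,(750,550),interpolation=cv2.INTER_CUBIC); cv2.imwrite('pics/s6z.png',c)
```

```text
8.85 [ 0.26044004  0.25462087 -0.01681992] [ -8.3 -32.2  26.3]
```

View pics/s6z.png

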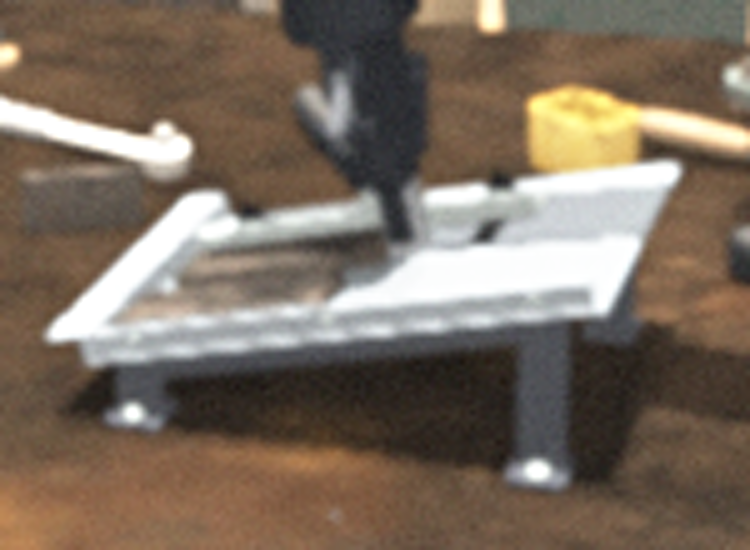

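Bar 2 is coming down (its far end around zoomed 185,270), bar 1 stands at the stop. Creep the rest.

send_rows(
  series=[
    [0,0,2,0,0,0,255],
    [0,0,4,0,0,0,255],
    [0,0,6,0,0,0,255],
    [0,0,8,0,0,0,255],
    [0,0,10,0,0,0,255],
    [0,0,11,0,0,0,255],
    [0,0,12,0,0,0,255],
    [0,0,13,0,0,0,255],
    [0,0,13,0,0,0,255],
  ],
)

```text
clock: 9.75
eef_pos: [570.7, -52.1, 92.2]
eef_rot: [0.046, 0.787, -0.036, 0.614]
wrist_force: [-5.2, 0.3, 3.9]
opening: 0.002
```

Run:
```python
from h import *
print(read_state()['clock'],read_state()['wrist_force'],tcp())
```

```text
9.75 [-5.22246244  0.283342    3.91596554] [  2.6 -32.1  26.2]
```

send_rows(
  series=[
    [0,0,1,0,0,0,255],
    [0,0,2,0,0,0,255],
    [0,0,3,0,0,0,255],
    [0,0,3,0,0,0,255],
  ],
)

```text
clock: 10.15
eef_pos: [571.1, -52.1, 92.0]
eef_rot: [0.046, 0.789, -0.036, 0.611]
wrist_force: [-12.8, 2.1, 11.0]
opening: 0.002
```

Run:
```python
from h import *
st=read_state();print(st['clock'],st['wrist_force'],st['torque'],tcp())
```

```text
10.15 [-12.79684985   2.07013538  10.97461413] [0.46724301 2.71796201 0.07787897] [  2.9 -32.1  26.2]
```

Firm. Back off, rise, and look with the wrist camera.

send_rows(
  series=[
    [0,0,-10,0,0,0,255],
    [-15,0,-25,0,0,0,255],
    [-60,10,-25,0,0,0,255],
    [-110,20,-10,0,0,0,180],
    [-160,25,0,0,0,0,130],
    [-185,25,0,0,0,0,130],
    [-185,25,0,0,0,0,130],
    [-185,25,0,0,0,0,130],
    [-185,25,0,0,0,0,130],
  ],
)

```text
clock: 11.05
eef_pos: [621.4, -32.9, 269.3]
eef_rot: [0.046, 0.787, -0.036, 0.614]
wrist_force: [-0.7, -0.2, -0.2]
opening: 0.491
```

Run:
```python
from h import *
snap('wrist','w7.png');print(read_state()['clock'],read_state()['wrist_force'],tcp(),read_state()['opening'])
a=load('w7.png')['color'][:,:,::-1]; cv2.imwrite('pics/w7z.png',cv2.resize(a[60:330,170:430],None,fx=2.2,fy=2.2,interpolation=cv2.INTER_CUBIC))
```

```text
11.1 [-0.0760569   1.17012302  0.18777641] [  6.2  -7.1 209.6] 0.491889922681035
```

View pics/w7z.png

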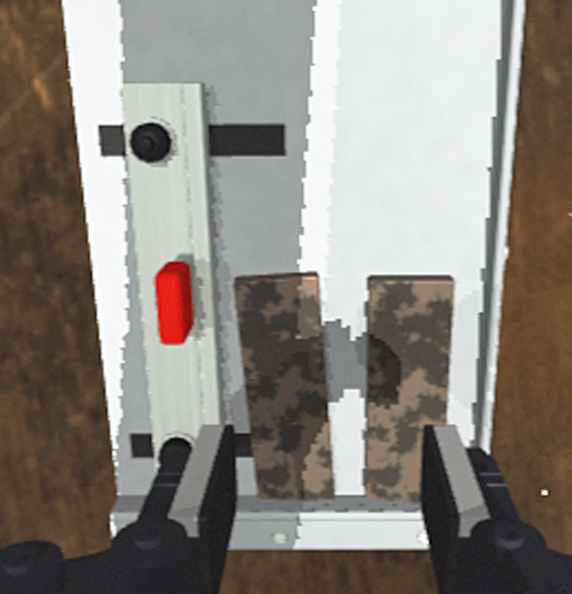

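Run:
```python
from h import *
for f in ['w7.png','w1.png']:
    s=load(f); c=s['color'].astype(int); m=((c[:,:,0]>130)&(c[:,:,1]<70)&(c[:,:,2]<70)).astype(np.uint8)
    n,l,st,ce=cv2.connectedComponentsWithStats(m)
    for i in range(1,n):
        if st[i,4]>100: print(f,st[i],ce[i])
    P=[tray2w((16.4+a*16,-74.3+b*5.75,37+d*12)) for a in(-1,1) for b in(-1,1) for d in(-1,1)]
    q=np.array([proj(s,p) for p in P]); print(q.min(0),q.max(0),cv2.convexHull(q.astype(np.float32)).mean(0))
    for h in (37,): 
        cc=[ce[i] for i in range(1,n) if st[i,4]>300]
        for u in cc:
            o,d=ray(s,*u); R=Rt(YAW); ot=R.T@(o-O); dt=R.T@d; k=(40-ot[2])/dt[2]; print('tab at',ot+k*dt)
st=read_state(); print(rel(tray2w([16,-74.5,34]),Rtool(1)))
```

```text
w7.png [449   0  23  16 193] [459.18134715   5.67357513]
w7.png [241 179  17  37 517] [248.87427466 197.00193424]
[238.58496153 177.26076077] [258.11602724 216.48733961] [[248.67863 196.52777]]
tab at [ 15.9742225  -73.64516159  40.        ]
w1.png [238 160  16  34 421] [245.695962   176.63895487]
[236.15660358 159.08406278] [254.73337323 194.78075152] [[245.73639 176.62099]]
tab at [ 15.69897849 -73.82172266  40.        ]
(array([175.6, -67.3,  10.2]), array([-0.0013, -0.0019,  0.0002]))
```

send_rows(
  series=[
    [10,-35,5,0,0,0,130],
    [50,-67,10,0,0,0,130],
    [100,-67,10,0,-0.002,0,130],
    [135,-67,10,0,-0.002,0,130],
    [155,-67,10,0,-0.002,0,130],
    [166,-67,10,0,-0.002,0,130],
    [169,-67,10,0,-0.002,0,130],
    [169,-67,10,0,-0.002,0,130],
  ],
  grip_force=30,
)

```text
clock: 11.9
eef_pos: [583.5, -95.9, 104.6]
eef_rot: [0.046, 0.786, -0.036, 0.616]
wrist_force: [0.3, -0.7, 0.9]
opening: 0.485
```

Run:
```python
from h import *
snap('wrist','w8.png');print(read_state()['clock'],read_state()['wrist_force'],tcp(),read_state()['opening'])
```

```text
11.95 [-0.13961917 -0.61857425  1.22766738] [ 17.1 -74.3  43.4] 0.48893953202015494
```

View pics/w8.png

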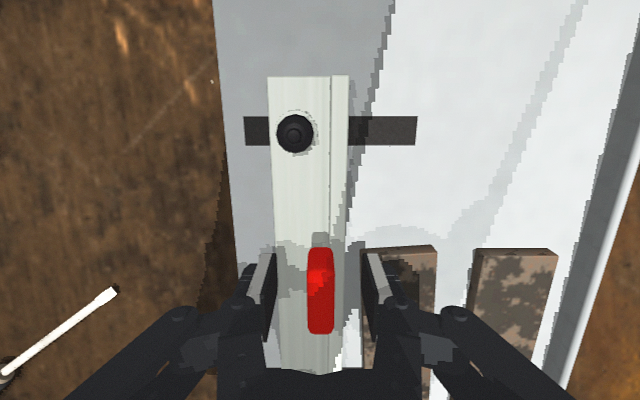

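The tab (320,290) stands centred between the pads (263 and 378). Lower 3 mm and close.

send_rows(
  series=[
    [3,0,-1,0,0,0,130],
    [3,0,-1,0,0,0,160],
    [3,0,-1,0,0,0,200],
    [3,0,-1,0,0,0,255],
    [3,0,-1,0,0,0,255],
    [3,0,-1,0,0,0,255],
    [3,0,-1,0,0,0,255],
  ],
  grip_force=40,
)

```text
clock: 12.65
eef_pos: [581.9, -95.7, 102.2]
eef_rot: [0.046, 0.786, -0.036, 0.616]
wrist_force: [0.6, 0.4, 3.1]
opening: 0.127
```

Run:
```python
from h import *
print(read_state()['clock'],read_state()['wrist_force'],tcp(),read_state()['opening'],rel(read_state()['eef_pos'],Rtool(1)))
```

```text
12.65 [0.58997553 0.37053818 3.10183895] [ 15.8 -74.2  39.9] 0.12736748136545908 (array([0., 0., 0.]), array([-0.0009,  0.003 ,  0.0001]))
```

send_rows(
  series=[
    [0,3,0,0,0,0,255],
    [0,7,0,0,0,0,255],
    [0,11,0,0,0,0,255],
    [0,15,0,0,0,0,255],
    [0,19,0,0,0,0,255],
    [0,23,0,0,0,0,255],
    [0,27,0,0,0,0,255],
    [0,31,0,0,0,0,255],
    [0,34,0,0,0,0,255],
    [0,35,0,0,0,0,255],
  ],
)

```text
clock: 13.65
eef_pos: [585.7, -62.6, 102.2]
eef_rot: [0.045, 0.786, -0.037, 0.616]
wrist_force: [-0.4, -6.8, 5.4]
opening: 0.129
```

Run:
```python
from h import *
snap('wrist','w9.png');snap('top','t9.png');print(read_state()['clock'],Rt(YAW).T@read_state()['wrist_force'],tcp(),read_state()['opening'])
```

```text
13.75 [-1.17338107 -5.06951485  5.21633158] [ 15.7 -40.9  39.9] 0.12704953208481767
```

View pics/w9.png

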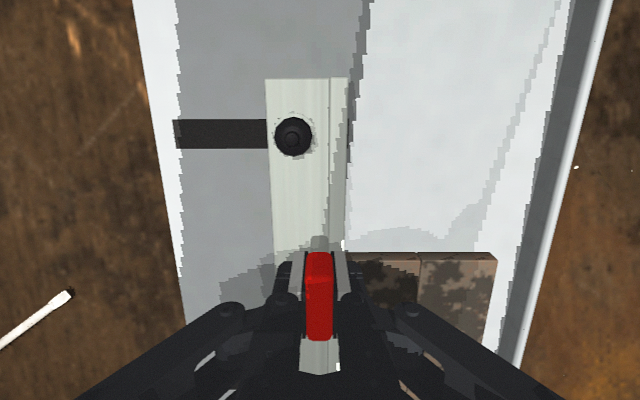

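send_rows(
  series=[
    [0,3,0,0,0,0,255],
    [0,6,0,0,0,0,255],
    [0,9,0,0,0,0,255],
    [0,12,0,0,0,0,255],
    [0,14,0,0,0,0,255],
    [0,16,0,0,0,0,255],
    [0,16,0,0,0,0,255],
  ],
)

```text
clock: 14.45
eef_pos: [587.4, -47.9, 102.2]
eef_rot: [0.045, 0.786, -0.038, 0.616]
wrist_force: [-0.7, -6.0, 4.7]
opening: 0.128
```

Run:
```python
from h import *
snap('wrist','w10.png');print(read_state()['clock'],Rt(YAW).T@read_state()['wrist_force'],tcp(),read_state()['opening'])
```

```text
14.5 [-1.82575827 -6.70297743  5.47923773] [ 15.7 -26.1  39.8] 0.12796054943271468
```

View pics/w10.png

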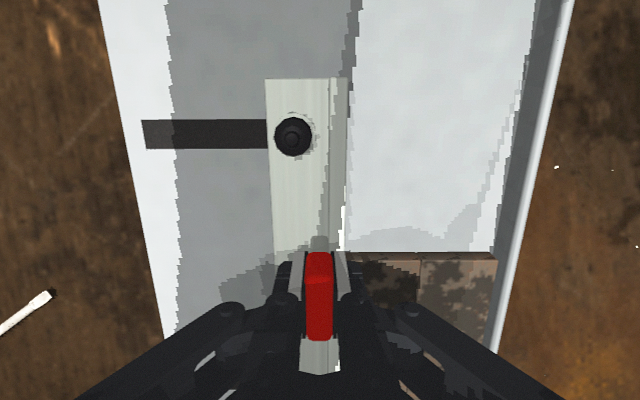

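send_rows(
  series=[
    [0,1,0,0,0,0,255],
    [0,2,0,0,0,0,255],
    [0,3,0,0,0,0,255],
    [0,4,0,0,0,0,255],
    [0,4,0,0,0,0,255],
  ],
)

```text
clock: 15.0
eef_pos: [587.6, -46.0, 102.2]
eef_rot: [0.045, 0.786, -0.04, 0.616]
wrist_force: [0.2, -10.4, 5.2]
opening: 0.129
```

Run:
```python
from h import *
print(read_state()['clock'],Rt(YAW).T@read_state()['wrist_force'],tcp(),read_state()['opening'])
```

```text
15.0 [  0.06697135 -10.27764553   5.41246089] [ 15.7 -24.1  39.8] 0.12904905822092316
```

send_rows(
  series=[
    [0,1,0,0,0,0,255],
    [0,2,0,0,0,0,255],
    [0,2,0,0,0,0,255],
  ],
)

```text
clock: 15.3
eef_pos: [587.6, -45.9, 102.2]
eef_rot: [0.044, 0.786, -0.041, 0.616]
wrist_force: [-1.4, -13.6, 5.2]
opening: 0.131
```

Run:
```python
from h import *
snap('wrist','w11.png');s=snap('side','s11.png');print(read_state()['clock'],Rt(YAW).T@read_state()['wrist_force'],np.round(w2tray(read_state()['eef_pos']),2),read_state()['opening'])
a=s['color'][170:280,215:365,::-1]
c=cv2.resize(a,(750,550),interpolation=cv2.INTER_CUBIC); cv2.imwrite('pics/s11z.png',c)
```

```text
15.4 [ -0.84354433 -12.58227872   4.42549706] [ 15.73 -24.08  39.86] 0.1284144873817187
```

View pics/w11.png

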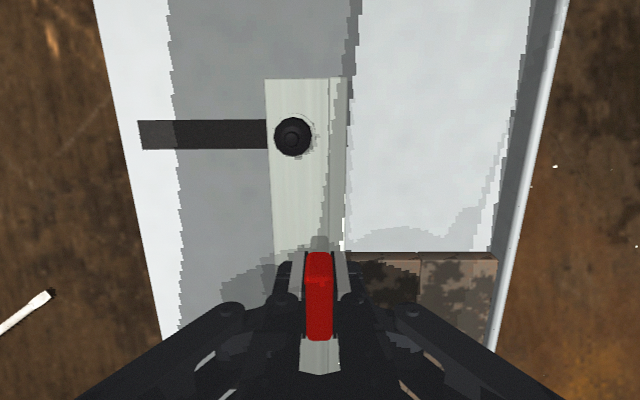

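View pics/s11z.png

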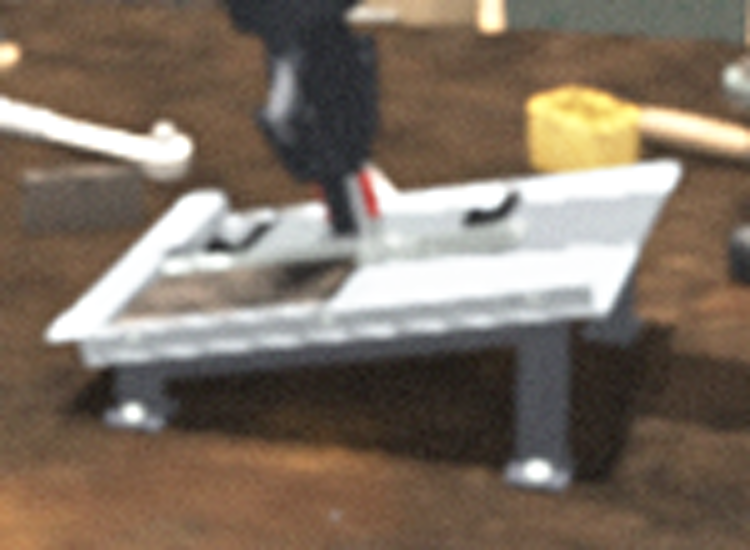

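send_rows(
  series=[
    [0,2,0,0,0,0,255],
    [0,4,0,0,0,0,255],
    [0,4,0,0,0,0,255],
    [0,4,0,0,0,0,255],
  ],
)

```text
clock: 15.8
eef_pos: [587.6, -45.9, 102.2]
eef_rot: [0.044, 0.786, -0.043, 0.615]
wrist_force: [-0.9, -19.8, 4.9]
opening: 0.131
```

Run:
```python
from h import *
st=read_state();print(st['clock'],Rt(YAW).T@st['wrist_force'],np.round(w2tray(st['eef_pos']),2),st['opening'],st['torque'])
```

```text
15.8 [  0.12410446 -19.80188126   5.07681395] [ 15.73 -24.02  39.87] 0.1310473490233776 [-3.05678748  0.22721113  1.22953187]
```

```bash
cat >> h.py <<'E'
def onz(s,u,v,z):
    o,d=ray(s,u,v); R=Rt(YAW); ot=R.T@(o-O); dt=R.T@d; return np.round(ot+(z-ot[2])/dt[2]*dt,1)
E
python3 - <<'E'
from h import *
s=load('w11.png'); a=s['color'][235:300,330:510,::-1]; cv2.imwrite('pics/w11z.png',cv2.resize(a,None,fx=4.4,fy=4.4,interpolation=cv2.INTER_CUBIC))
s7=load('w7.png')
for u,v in [(368,278),(453,279),(236,279),(317,273)]: print('w7',onz(s7,u/2.2+170-.3,v/2.2+60-.3,10))
E
```

```text
w7 [13.8 12.  10. ]
w7 [14.4 52.2 10. ]
w7 [ 14.1 -50.5  10. ]
w7 [ 11.3 -12.1  10. ]
```

View pics/w11z.png

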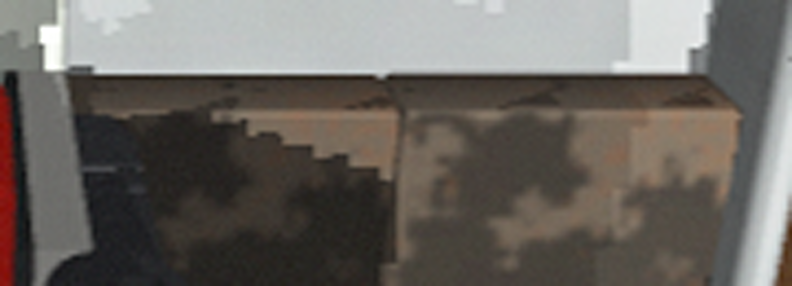

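Run:
```python
from h import *
s=load('w11.png')
for u,v,z in [(740,112,10),(405,109,10),(390,109,10),(230,109,10),(708,75,0),(385,76,0),(100,76,0)]: print(onz(s,u/4.4+330-.4,v/4.4+235-.4,z))
```

```text
[16.5 70.9 10. ]
[16.  30.7 10. ]
[16.  28.9 10. ]
[15.9  9.6 10. ]
[16.8 72.1  0. ]
[16.8 31.1  0. ]
[16.7 -5.2  0. ]
```

send_rows(
  series=[
    [0,-4,0,0,0,0,255],
    [0,-8,0,0,0,0,255],
    [0,-11,0,0,0,0,255],
    [0,-12.5,0,0,0,0,255],
    [0,-13.5,0,0,0,0,255],
    [0,-13.5,0,0,0,0,255],
    [0,-13.5,0,0,0,0,255],
  ],
)

```text
clock: 16.5
eef_pos: [587.5, -47.3, 102.2]
eef_rot: [0.046, 0.786, -0.035, 0.616]
wrist_force: [-0.4, 1.4, 5.3]
opening: 0.127
```

Run:
```python
from h import *
st=read_state();print(st['clock'],Rt(YAW).T@st['wrist_force'],np.round(w2tray(st['eef_pos']),2),st['opening'],rel(st['eef_pos'],Rtool(1)))
```

```text
16.5 [-1.80111732  1.29771968  4.99049728] [ 15.74 -25.49  39.82] 0.1267878275273387 (array([0., 0., 0.]), array([-0.0002,  0.0027, -0.0009]))
```

send_rows(
  series=[
    [0,-1,0,0,0,0,255],
    [0,-2,0,0,0,0,255],
    [0,-2.1,0,0,0,0,255],
    [0,-2.1,0,0,0,0,255],
    [0,-2.1,0,0,0,0,255],
  ],
)

```text
clock: 17.0
eef_pos: [587.3, -49.2, 102.2]
eef_rot: [0.046, 0.786, -0.035, 0.616]
wrist_force: [-0.7, 1.5, 5.7]
opening: 0.127
```

Run:
```python
from h import *
st=read_state();print(st['clock'],Rt(YAW).T@st['wrist_force'],np.round(w2tray(st['eef_pos']),2),st['opening'],rel(st['eef_pos'],Rtool(1)))
snap('wrist','w12.png')
```

```text
17.0 [-2.24270551  1.36730988  5.33170369] [ 15.75 -27.33  39.86] 0.12734460771246933 (array([0., 0., 0.]), array([ 0.    ,  0.0028, -0.0011]))
```

send_rows(
  series=[
    [0,-0.2,0,0,0,0,255],
    [0,-0.2,0,0,0,0,255],
    [0,-0.2,0,0,0,0,255],
  ],
)

```text
clock: 17.35
eef_pos: [587.3, -49.3, 102.2]
eef_rot: [0.046, 0.786, -0.035, 0.616]
wrist_force: [-0.0, 1.2, 5.4]
opening: 0.13
```

Run:
```python
from h import *
st=read_state();print(st['clock'],Rt(YAW).T@st['wrist_force'],np.round(w2tray(st['eef_pos']),2),st['opening'])
s=load('w12.png'); a=s['color'][235:300,330:510,::-1]; cv2.imwrite('pics/w12z.png',cv2.resize(a,None,fx=4.4,fy=4.4,interpolation=cv2.INTER_CUBIC))
```

```text
17.35 [-1.48091795  1.20102637  5.23441449] [ 15.76 -27.43  39.84] 0.1304216558665094
```

View pics/w12z.png

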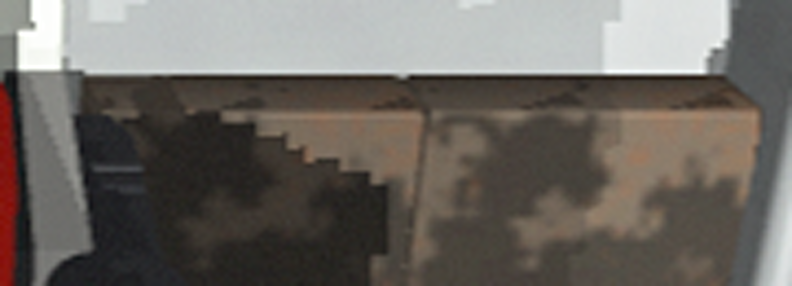

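send_rows(
  series=[
    [0,0,0,0,0,0,210],
    [0,0,0,0,0,0,170],
    [0,0,0,0,0,0,130],
    [0,0,0,0,0,0,130],
    [0,0,0,0,0,0,130],
  ],
)

```text
clock: 17.85
eef_pos: [586.5, -50.7, 101.2]
eef_rot: [0.046, 0.786, -0.036, 0.615]
wrist_force: [-0.5, 0.6, 0.3]
opening: 0.491
```

Run:
```python
from h import *
st=read_state();print(st['clock'],Rt(YAW).T@st['wrist_force'],np.round(w2tray(st['eef_pos']),2),st['opening'])
snap('wrist','w13.png')
def red(f):
    s=load(f); c=s['color'].astype(int); m=((c[:,:,0]>130)&(c[:,:,1]<70)&(c[:,:,2]<70)).astype(np.uint8)
    n,l,t,ce=cv2.connectedComponentsWithStats(m); i=1+np.argmax(t[1:,4]); print(f,t[i],ce[i],onz(s,*ce[i],45))
red('w11.png');red('w12.png');red('w13.png')
```

```text
17.85 [-0.62042162  0.5247614   0.12922921] [ 15.45 -28.92  38.76] 0.4910915958922491
w11.png [ 305  252   28   89 2013] [318.23447591 298.64083458] [ 15.4 -23.8  45. ]
w12.png [ 306  252   27   89 2077] [318.52142513 297.43187289] [ 14.8 -27.   45. ]
w13.png [ 313  254   28   89 2109] [326.41583689 299.73020389] [ 14.9 -25.2  45. ]
```

View pics/w13.png

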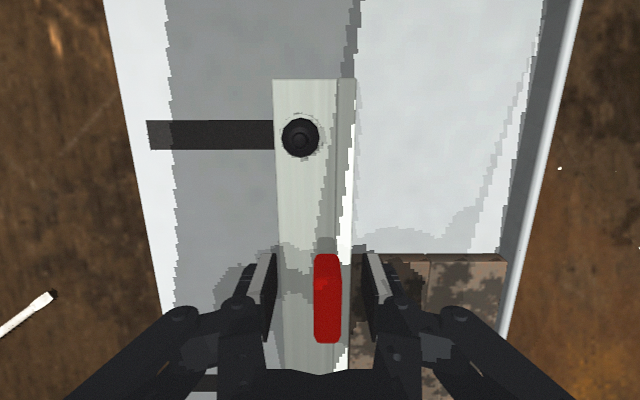

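Run:
```python
from h import *
def edges(f,vs):
    s=load(f); g=cv2.cvtColor(s['color'],cv2.COLOR_RGB2GRAY).astype(float)
    r=g[vs[0]:vs[1]].mean(0); 
    d=np.diff(r)
    def sub(i): 
        w=abs(d[i-2:i+3]); return round(float((np.arange(i-2,i+3)*w).sum()/w.sum()),2)
    idx=[i for i in range(100,300) if abs(d[i])>25 and abs(d[i])==abs(d[i-3:i+4]).max()]
    print(f,[(sub(i),int(d[i])) for i in idx])
for f in ['w9.png','w10.png','w11.png','w12.png','w13.png']: edges(f,(128,142))
ims=[load(f)['color'][70:300,120:520,::-1] for f in ['w12.png','w13.png']]
cv2.imwrite('pics/cmp.png',cv2.resize(np.vstack(ims),None,fx=1.3,fy=1.3,interpolation=cv2.INTER_CUBIC))
```

```text
w9.png [(153.69, 74), (173.18, -77), (266.41, 95), (273.78, -77)]
w10.png [(123.29, 63), (142.66, -67), (266.36, 92), (273.62, -73)]
w11.png [(119.54, 63), (138.76, -66), (266.16, 88), (273.24, -71)]
w12.png [(125.34, 63), (144.86, -68), (266.49, 90), (273.85, -76)]
w13.png [(127.48, 67), (147.05, -74), (273.16, 87), (281.17, -74)]
```

View pics/cmp.png

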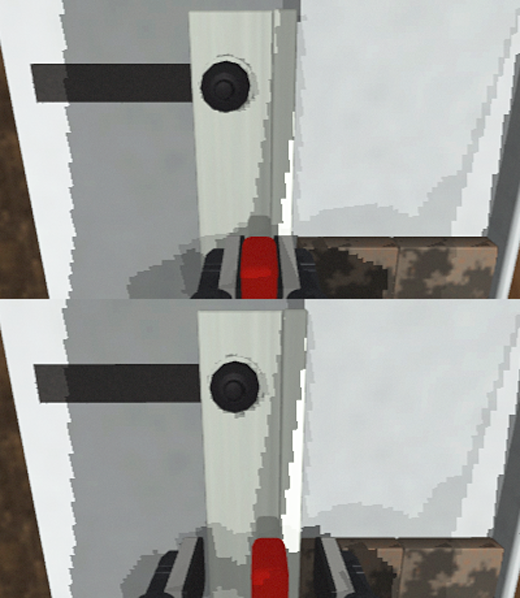

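send_rows(
  series=[
    [-1,-3,0,0,0,0,130],
    [-1,-6,0,0,0,0,130],
    [-1,-8,0,0,0,0,130],
    [-1,-9,0,0,0,0,130],
    [-1,-9,0,0,0,0,130],
  ],
)

```text
clock: 18.4
eef_pos: [586.0, -60.1, 102.7]
eef_rot: [0.046, 0.786, -0.036, 0.615]
wrist_force: [-0.8, 0.7, -0.6]
opening: 0.493
```

```bash
cat >> h.py <<'E'
def slot(s,vs=(128,142)):
    g=cv2.cvtColor(s['color'],cv2.COLOR_RGB2GRAY).astype(float); d=np.diff(g[vs[0]:vs[1]].mean(0))
    def sub(i): w=abs(d[i-2:i+3]); return round(float((np.arange(i-2,i+3)*w).sum()/w.sum()),2)
    L=[(sub(i),int(d[i])) for i in range(60,400) if abs(d[i])>25 and abs(d[i])==abs(d[i-3:i+4]).max()]
    # first strong negative then next strong positive
    return L
def rep(f):
    st=read_state();print(round(st['clock'],2),np.round(Rt(YAW).T@st['wrist_force'],2),np.round(w2tray(st['eef_pos']),2),round(st['opening'],3))
    s=snap('wrist',f); print(slot(s)); return s
E
python3 -c "
from h import *
rep('w14.png')"
```

```text
18.4 [-0.75  0.63 -0.77] [ 15.61 -38.32  40.32] 0.493
[(148.77, 76), (168.25, -72), (293.41, 98), (302.73, -75), (338.92, 51), (348.67, 50), (354.08, -81), (374.73, -35)]
```

View pics/w14.png

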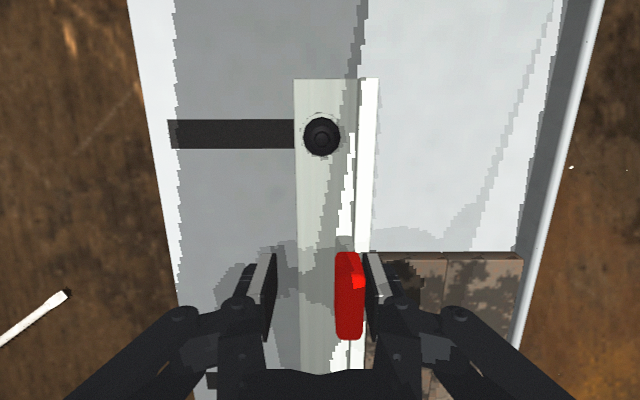

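send_rows(
  series=[
    [0,-1,0,0,0,0,130],
    [0,-2,0,0,0,0,130],
    [0,-3,0,0,0,0,130],
    [0,-3,0,0,0,0,130],
  ],
)

```text
clock: 18.85
eef_pos: [585.7, -62.7, 102.7]
eef_rot: [0.046, 0.786, -0.036, 0.616]
wrist_force: [-0.3, -0.8, 0.6]
opening: 0.493
```

```bash
python3 -c "
from h import *
rep('w15.png')"
```

```text
18.85 [-0.36 -0.8   0.51] [ 15.63 -40.97  40.33] 0.493
[(154.17, 77), (173.87, -75), (298.47, 93), (308.28, -72), (344.53, 43), (350.06, 83), (353.92, 36), (359.38, -79), (362.84, 79), (380.44, -35)]
```

send_rows(
  series=[
    [0,-0.7,0,0,0,0,130],
    [0,-1.5,0,0,0,0,130],
    [0,-1.5,0,0,0,0,130],
  ],
)

```text
clock: 19.2
eef_pos: [585.6, -64.1, 102.7]
eef_rot: [0.046, 0.786, -0.036, 0.616]
wrist_force: [-0.5, 0.9, -0.0]
opening: 0.489
```

```bash
python3 -c "
from h import *
s=rep('w16.png')
a=s['color'][235:310,310:540,::-1]; cv2.imwrite('pics/w16z.png',cv2.resize(a,None,fx=3.4,fy=3.4,interpolation=cv2.INTER_CUBIC))"
```

```text
19.2 [-0.63  0.87 -0.16] [ 15.65 -42.31  40.32] 0.489
[(156.96, 81), (176.62, -77), (298.56, 83), (308.24, -70), (344.63, 42), (352.99, 98), (358.21, -94), (362.97, 87), (380.43, -33)]
```

View pics/w16z.png

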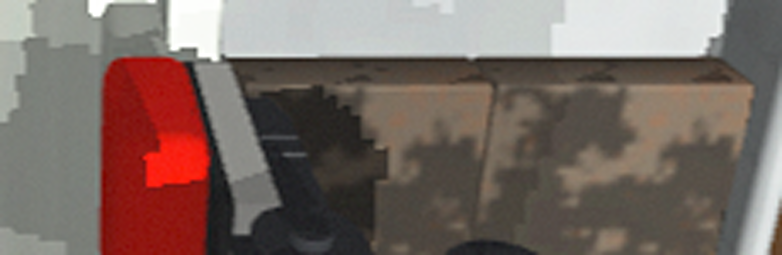

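send_rows(
  series=[
    [0,-0.8,0,0,0,0,130],
    [0,-1.6,0,0,0,0,130],
    [0,-1.6,0,0,0,0,130],
  ],
)

```text
clock: 19.55
eef_pos: [585.3, -66.0, 102.7]
eef_rot: [0.046, 0.786, -0.036, 0.616]
wrist_force: [0.3, 0.5, -0.4]
opening: 0.492
```

```bash
python3 -c "
from h import *
s=rep('w17.png')"
```

```text
19.55 [ 0.31  0.57 -0.39] [ 15.63 -44.3   40.33] 0.492
[(161.07, 82), (180.35, -73), (298.51, 90), (308.24, -72), (344.54, 43), (352.94, 100), (358.25, -94), (362.94, 91), (380.37, -30)]
```

send_rows(
  series=[
    [0,4,0,0,0,0,130],
    [0,8,0,0,0,0,130],
    [-20,8,0,0,0,0,130],
    [-60,12,0,0,0,0,130],
    [-100,25,-20,0,0,0,130],
    [-120,33,-40,0,0,0,130],
    [-120,33,-55,0,0,0,130],
    [-120,33,-55,0,0,0,130],
    [-120,33,-55,0,0,0,130],
  ],
)

```text
clock: 20.5
eef_pos: [564.8, -30.0, 232.2]
eef_rot: [0.046, 0.786, -0.036, 0.616]
wrist_force: [0.3, 0.9, 0.7]
opening: 0.491
```

```bash
python3 -c "
from h import *
s=rep('w18.png')"
```

```text
20.5 [-0.02  0.88  0.75] [-39.52 -10.88 160.04] 0.491
[(189.48, 81), (209.37, -36), (306.58, 47)]
```

View pics/w18.png

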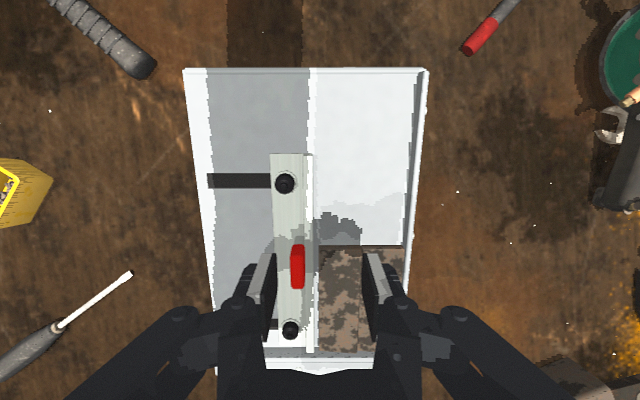

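send_rows(
  series=[
    [0,0,30,0,0,0,130],
    [0,0,70,0,0,0,130],
    [0,0,110,0,0,0,130],
    [0,0,140,0,0,0,130],
    [0,0,150,0,0,0,130],
    [0,0,150,0,0,0,130],
    [0,0,150,0,0,0,130],
  ],
)

```text
clock: 21.25
eef_pos: [708.9, -47.6, 195.0]
eef_rot: [0.046, 0.787, -0.037, 0.615]
wrist_force: [0.4, -0.5, -0.9]
opening: 0.492
```

```bash
python3 -c "
from h import *
s=rep('w19.png')
a=s['color'][40:250,210:460,::-1]; cv2.imwrite('pics/w19z.png',cv2.resize(a,None,fx=2.8,fy=2.8,interpolation=cv2.INTER_CUBIC))"
```

```text
21.25 [ 0.63 -0.41 -0.73] [110.39 -11.67 159.13] 0.492
[(190.39, 93), (221.51, -31), (312.24, -57), (318.98, -52)]
```

View pics/w19z.png

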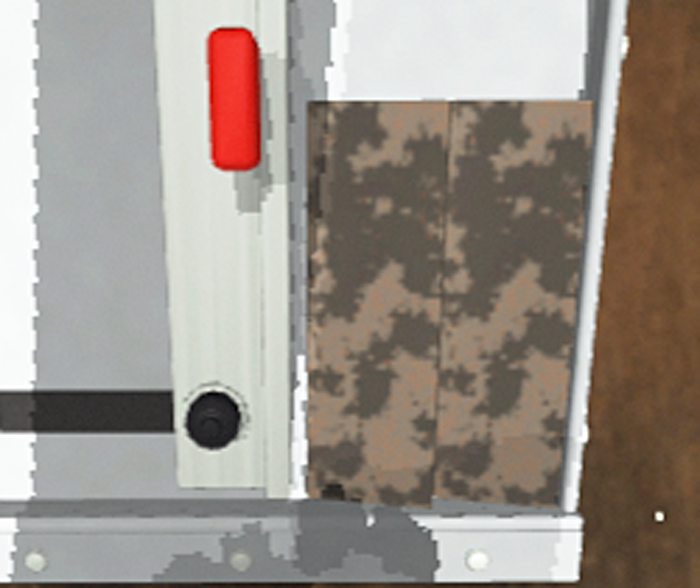

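Run:
```python
from h import *
s=load('w19.png')
z=lambda u,v:(u/2.8+210-.32,v/2.8+40-.32)
for n,u,v,h in [('g',287.5,150,14),('g',288.5,300,14),('g',290,480,14),('b2',308,150,10),('b2',307.5,300,10),('b2',306,480,10),('mid',448,102,10),('b1r',592,102,10),('b1r',579,300,10),('b1r',565,480,10),('stop',430,516,16),('stopbase',400,507,10),('tab',235,98,49)]:
    print(n,onz(s,*z(u,v),h))
a=s['color'][70:225,300:335,::-1]; cv2.imwrite('pics/w19g.png',cv2.resize(a,None,fx=5,fy=3.8,interpolation=cv2.INTER_NEAREST))
a=s['color'][200:240,290:430,::-1]; cv2.imwrite('pics/w19s.png',cv2.resize(a,None,fx=5.5,fy=5.5,interpolation=cv2.INTER_CUBIC))
```

```text
g [ 26.7 -16.2  14. ]
g [ 68.8 -16.3  14. ]
g [125.7 -16.4  14. ]
b2 [ 26.7 -10.5  10. ]
b2 [ 69.4 -10.7  10. ]
b2 [127.1 -11.3  10. ]
mid [14.  28.9 10. ]
b1r [14.1 69.4 10. ]
b1r [69.6 71.  10. ]
b1r [127.4  72.   10. ]
stop [137.3  28.2  16. ]
stopbase [136.6  19.2  10. ]
tab [ 14.8 -28.   49. ]
```

View pics/w19g.png

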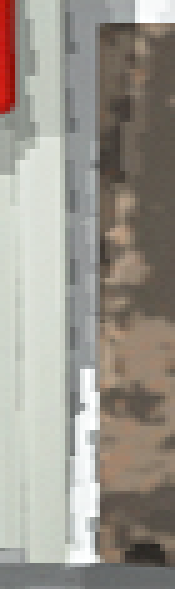

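View pics/w19s.png

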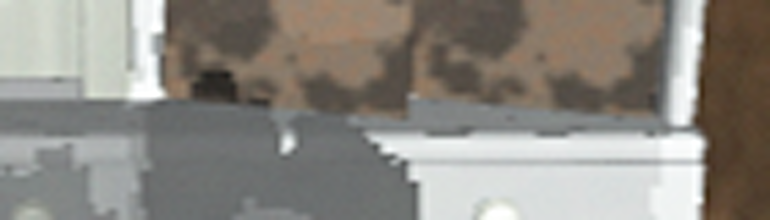

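Run:
```python
from h import *
s=load('w19.png')
a=s['color'][205:232,305:430,::-1].astype(float); a=np.clip(a*1.5,0,255).astype(np.uint8)
cv2.imwrite('pics/w19s2.png',cv2.resize(a,None,fx=6.4,fy=12,interpolation=cv2.INTER_NEAREST))
```

```text
(no output)
```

View pics/w19s2.png

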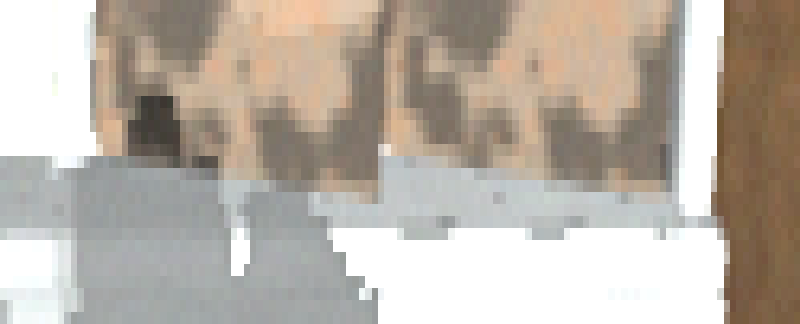

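Run:
```python
from h import *
D={'w9':(173.18,266.41,135),'w10':(142.66,266.36,135),'w11':(138.76,266.16,135),'w12':(144.86,266.49,135),'w13':(147.05,273.16,135),'w14':(168.25,293.41,135),'w15':(173.87,298.47,135),'w16':(176.62,298.56,135),'w17':(180.35,298.51,135)}
for k,(a,b,v) in D.items():
    s=load(k+'.png'); print(k,[round(float(onz(s,b+.5,v,h)[1]-onz(s,a+.5,v,0)[1]),2) for h in (0,4,8,14)], onz(s,a+.5,v,0)[:2],onz(s,b+.5,v,8)[:2])
```

```text
w9 [46.4, 47.0, 47.7, 48.7] [ -48.4 -112.5] [-49.2 -64.8]
w10 [61.7, 62.3, 63.0, 64.0] [ -48.5 -113. ] [-49.3 -50. ]
w11 [63.7, 64.4, 65.0, 66.0] [ -48.8 -113.1] [-49.3 -48.1]
w12 [60.4, 61.0, 61.6, 62.6] [ -48.3 -112.9] [-49.2 -51.3]
w13 [62.3, 62.8, 63.4, 64.2] [ -48.9 -112.9] [-49.7 -49.5]
w14 [62.4, 62.8, 63.1, 63.5] [ -48.5 -112.6] [-49.3 -49.5]
w15 [62.1, 62.3, 62.6, 63.0] [ -48.4 -112.4] [-49.3 -49.8]
w16 [60.8, 61.0, 61.3, 61.7] [ -48.4 -112.4] [-49.2 -51.1]
w17 [58.9, 59.1, 59.4, 59.8] [ -48.4 -112.5] [-49.3 -53.1]
```

send_rows(
  series=[
    [0,-5,-40,0,0,0,130],
    [0,-13,-80,0,0,0,130],
    [15,-13,-94.7,0,0,0,130],
    [50,-13,-94.7,0,0,0,130],
    [85,-13,-94.7,0,0,0,130],
    [105,-13,-94.7,0,0,0,130],
    [115,-13,-94.7,0,0,0,130],
    [119,-13,-94.7,0,0,0,130],
    [119,-13,-94.7,0,0,0,130],
    [119,-13,-94.7,0,0,0,130],
  ],
)

```text
clock: 22.3
eef_pos: [589.2, -46.2, 104.9]
eef_rot: [0.046, 0.785, -0.036, 0.616]
wrist_force: [0.4, -0.8, 0.1]
opening: 0.49
```

```bash
python3 -c "
from h import *
s=rep('w20.png')"
```

```text
22.3 [ 0.47 -0.72  0.25] [ 16.61 -24.15  42.89] 0.49
[(122.36, 63), (141.56, -58), (257.04, 86), (263.4, -69), (300.01, 59), (334.15, -27), (342.26, 76)]
```

View pics/w20.png

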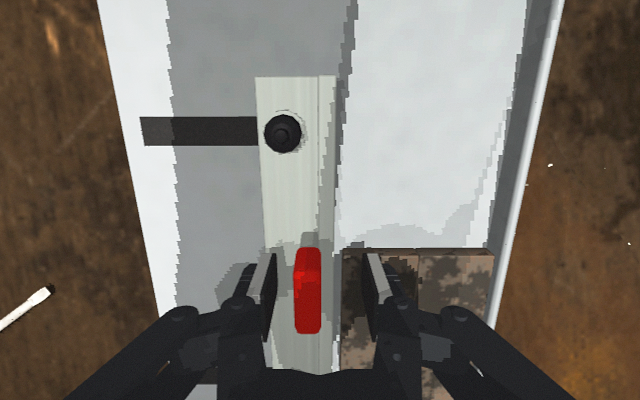

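Tab (307,290) is between the pads. Go to y −15 with a 2.5 mm descent first, then creep.

send_rows(
  series=[
    [2.5,0,-1,0,0,0,130],
    [2.5,3,-1,0,0,0,130],
    [2.5,6,-1,0,0,0,130],
    [2.5,8,-1,0,0,0,130],
    [2.5,9,-1,0,0,0,130],
    [2.5,9,-1,0,0,0,130],
  ],
)

```text
clock: 22.95
eef_pos: [587.7, -36.5, 101.3]
eef_rot: [0.046, 0.786, -0.036, 0.615]
wrist_force: [0.8, 0.0, -0.3]
opening: 0.492
```

```bash
cat >> h.py <<'E'
def qs(f):
    s=rep(f); L=slot(s); a=[x for x in L if x[1]<-25][0][0]; b=[x for x in L if x[0]>a+60 and x[1]>40][0][0]
    print('slot mm',[round(float(onz(s,b+.5,135,h)[1]-onz(s,a+.5,135,0)[1]),2) for h in (4,)])
E
python3 -c "
from h import *
qs('w21.png')"
```

```text
22.95 [ 0.87  0.12 -0.04] [ 15.   -14.73  38.79] 0.492
[(98.12, 57), (117.47, -62), (235.54, 76), (240.92, -75), (279.22, 49), (296.36, 26), (313.2, -47), (339.3, 73)]
slot mm [59.3]
```

send_rows(
  series=[
    [0,0.7,0,0,0,0,130],
    [0,1.5,0,0,0,0,130],
    [0,1.5,0,0,0,0,130],
  ],
)

```text
clock: 23.3
eef_pos: [587.8, -35.6, 101.4]
eef_rot: [0.046, 0.786, -0.036, 0.615]
wrist_force: [0.2, -0.9, -0.2]
opening: 0.49
```

```bash
python3 -c "
from h import *
qs('w22.png')"
```

```text
23.3 [ 0.34 -0.87 -0.09] [ 14.95 -13.81  38.8 ] 0.49
[(96.09, 55), (115.46, -62), (233.77, 71), (239.04, -78), (277.62, 42), (283.85, 29), (294.38, 26), (311.23, -46), (337.31, 57)]
slot mm [59.5]
```

send_rows(
  series=[
    [0,0.5,0,0,0,0,130],
    [0,1,0,0,0,0,130],
    [0,1,0,0,0,0,130],
  ],
)

```text
clock: 23.65
eef_pos: [587.9, -34.6, 101.4]
eef_rot: [0.046, 0.786, -0.036, 0.615]
wrist_force: [0.0, -1.1, 0.3]
opening: 0.491
```

```bash
python3 -c "
from h import *
qs('w23.png')"
```

```text
23.65 [ 0.06 -1.13  0.33] [ 14.95 -12.76  38.82] 0.491
[(93.93, 54), (113.33, -62), (233.73, 69), (239.1, -74), (277.7, 65), (294.39, 26), (311.25, -47), (339.3, 52)]
slot mm [60.6]
```

send_rows(
  series=[
    [0,0.5,0,0,0,0,130],
    [0,0.5,0,0,0,0,130],
  ],
)

```text
clock: 23.9
eef_pos: [588.0, -33.9, 101.4]
eef_rot: [0.046, 0.786, -0.036, 0.615]
wrist_force: [0.2, -0.9, 1.5]
opening: 0.489
```

```bash
python3 -c "
from h import *
qs('w24.png')"
```

```text
23.9 [-0.06 -0.9   1.52] [ 14.96 -12.07  38.8 ] 0.489
[(92.49, 54), (111.86, -57), (233.73, 69), (239.09, -77), (277.41, 51), (294.33, 26), (311.22, -46), (337.75, 52)]
slot mm [61.3]
```

send_rows(
  series=[
    [0,-6,0,0,0,0,130],
    [0,-12,0,0,0,0,130],
    [-20,-12,0,0,0,0,130],
    [-60,-10,10,0,0,0,130],
    [-100,-5,40,0,0,0,130],
    [-120,0,75,0,0,0,130],
    [-120.3,0.4,95.4,0,0,0,130],
    [-120.3,0.4,95.4,0,0,0,130],
    [-120.3,0.4,95.4,0,0,0,130],
  ],
)

```text
clock: 24.85
eef_pos: [708.1, -48.4, 194.3]
eef_rot: [0.046, 0.787, -0.037, 0.615]
wrist_force: [-1.0, -0.3, 0.4]
opening: 0.489
```

Run:
```python
from h import *
s=rep('w25.png'); s0=load('w19.png')
f=lambda s:cv2.resize(s['color'][40:250,210:460,::-1],None,fx=2.8,fy=2.8,interpolation=cv2.INTER_CUBIC)
cv2.imwrite('pics/w25z.png',f(s))
# guide face/floor/bar edges along rows, subpixel
for n,t in (('w19',s0),('w25',s)):
    g=cv2.cvtColor(t['color'],cv2.COLOR_RGB2GRAY).astype(float)
    for r in ((90,100),(120,130),(140,150),(190,205)):
        p=g[r[0]:r[1],295:335].mean(0); print(n,r,p.astype(int).tolist())
```

```text
24.85 [-1.05 -0.41  0.16] [109.8  -12.6  158.23] 0.489
[(190.85, 102), (221.31, -38), (272.06, 27), (315.56, -55), (319.23, -34)]
w19 (90, 100) [97, 96, 95, 88, 85, 79, 69, 66, 129, 146, 159, 187, 198, 196, 197, 199, 194, 156, 120, 136, 148, 147, 147, 149, 121, 94, 94, 87, 82, 77, 80, 100, 113, 107, 94, 87, 86, 86, 89, 95]
w19 (120, 130) [222, 224, 223, 219, 214, 214, 215, 211, 216, 223, 224, 221, 220, 221, 221, 220, 224, 197, 141, 122, 140, 151, 155, 168, 134, 95, 100, 96, 129, 144, 128, 111, 96, 87, 88, 89, 90, 89, 88, 88]
w19 (140, 150) [219, 222, 222, 219, 213, 211, 211, 215, 200, 212, 223, 220, 219, 218, 218, 217, 222, 206, 149, 122, 141, 149, 156, 169, 127, 95, 112, 124, 134, 127, 119, 114, 110, 102, 96, 90, 88, 87, 87, 87]
w19 (190, 205) [168, 189, 199, 204, 207, 207, 203, 203, 207, 196, 203, 212, 208, 207, 207, 207, 206, 202, 158, 204, 240, 242, 246, 239, 179, 111, 116, 117, 118, 117, 116, 115, 115, 116, 115, 112, 109, 106, 105, 107]
w25 (90, 100) [103, 102, 101, 100, 98, 99, 97, 91, 86, 80, 66, 79, 130, 148, 173, 195, 198, 197, 197, 202, 187, 136, 125, 146, 151, 116, 91, 97, 89, 84, 80, 81, 101, 115, 109, 93, 87, 87, 86, 88]
w25 (120, 130) [221, 221, 220, 221, 225, 225, 220, 216, 214, 215, 218, 198, 212, 226, 223, 221, 221, 221, 222, 222, 206, 151, 118, 139, 151, 119, 91, 117, 121, 137, 139, 125, 109, 96, 89, 89, 89, 89, 89, 88]
w25 (140, 150) [218, 218, 217, 218, 221, 223, 220, 216, 212, 211, 215, 194, 208, 224, 222, 220, 219, 219, 219, 220, 212, 160, 123, 145, 153, 121, 112, 129, 127, 129, 125, 120, 118, 115, 107, 98, 93, 88, 87, 88]
w25 (190, 205) [105, 114, 120, 153, 183, 197, 200, 204, 206, 203, 203, 207, 191, 199, 213, 210, 209, 207, 207, 208, 226, 226, 226, 239, 224, 154, 110, 119, 121, 121, 120, 120, 119, 118, 119, 118, 115, 112, 110, 108]
```

View pics/w25z.png

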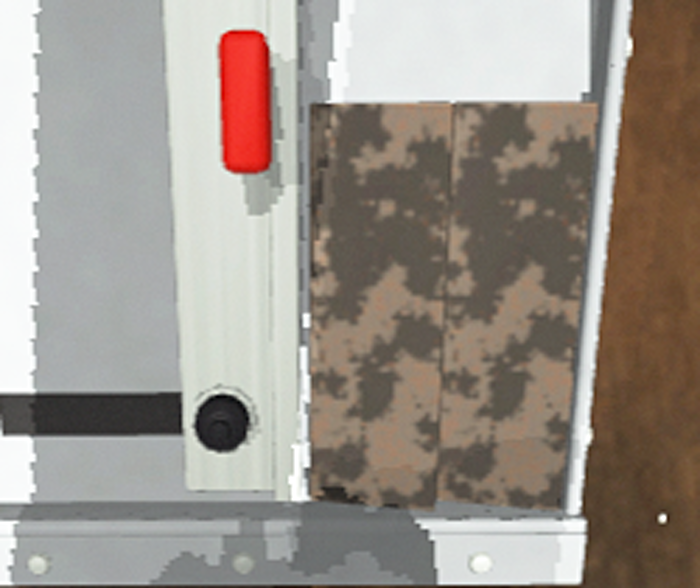

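Run:
```python
from h import *
s=load('w19.png')
for n,u,v,h in [('b1 up',400,76.2,10),('b2 up',345,76,10),('b2 lowL',321,218,10),('b2 lowR',363,221.3,10),('b1 lowL',366,217.5,10),('b1 lowR',408,221.3,10),('stop base',302,218.2,0),('stop top',302,224.2,16),('stop top',400,224.2,16)]: print(n,onz(s,u,v,h))
t=load('w7.png')
a=t['color'][270:300,270:380,::-1]; cv2.imwrite('pics/w7s.png',cv2.resize(a,None,fx=7,fy=10,interpolation=cv2.INTER_NEAREST))
```

```text
b1 up [14.1 52.8 10. ]
b2 up [13.9  9.5 10. ]
b2 lowL [133.8  -9.5  10. ]
b2 lowR [137.1  28.7  10. ]
b1 lowL [133.4  31.3  10. ]
b1 lowR [137.2  69.7  10. ]
stop base [137.9 -27.3   0. ]
stop top [137.3 -26.5  16. ]
stop top [137.6  61.   16. ]
```

View pics/w7s.png

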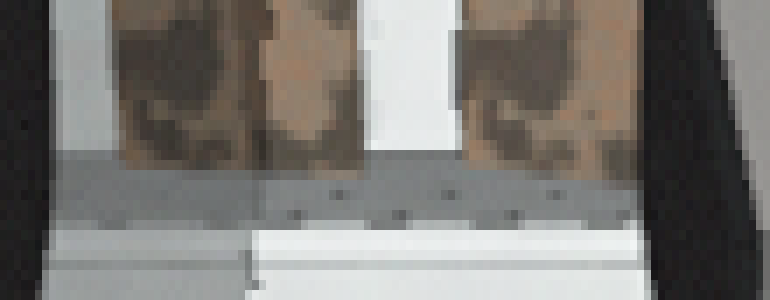

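```bash
python3 -c "
from h import *
print(sign_off(), read_state()['clock'])"
```

```text
the job is handed in; nothing more can be done
the job is handed in; nothing more can be done
```

The job is handed in at about 25 s of the 48 allowed. Both bars are home against the back stop, and the side guide was nipped, backed off and released.

- **Bars:** I pushed each bar at its uphill end until it stalled against the stop at about 17 N. In the last close view their uphill ends are level with each other, at tray x 14.1 and 13.9 mm. Their long downhill corners lie at the stop face within 0.3 mm in the same view. The downhill ends look cut a little obliquely, about 3.5 mm across the width, so only one corner of each bar reaches the stop.
- **Guide nip:** I gripped the red tab and slid the guide in until it came up hard at about 20 N, with both bars against the fence.
- **Back-off:** I backed the guide off about 3.3 mm, but it shifted when the gripper let go. An open finger pad against the tab then took it too far, to about 5.3 mm, so I nudged it back in by about 1.8 mm with the other pad.
- **Last checks:** The guide-to-bar gap in the close view reads 3.3 to 3.6 mm. A separate estimate from the slot length gives about 3.1 mm, with roughly 0.3 mm uncertainty, so it is near the 3 mm limit.
- **Clearance:** The gripper ended clear of everything, and I did not touch the screwdriver, screw bin or marker.

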